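Clamp the tube block and wedge up the tilt deck

ROBOT

A 7-joint arm with a two-finger parallel gripper is mounted at the origin on the work surface. World frame = base frame: x ahead of the robot, y to its left, z up, the work surface at z = 0. Lengths are in m, angles in rad, forces in N, time in s.
With the tool pointing down it reaches from about 0.35 to 0.9 m from the base axis. Payload 7.2 kg.
Tool frame: the origin (TCP) lies midway between the tips of the shut fingers; the grasp point (between the pads) lies 19 mm behind it; z points along the fingers, y is the line along which they close (so a half turn about z gives the same grasp; the last joint's range is limited). The gripper opens to 85 mm and grips with 20 to 120 N. Pads are 22 mm wide; open, the fingers measure 114 mm over their backs; the gripper's body (76 mm by 85 mm) begins 54 mm behind the grasp point. The pads swing forward as they close: fully open they stand 13 mm farther back than shut.
Start: joints at [1.209, 0.411, -0.013, 1.596, 0.006, 1.134, -0.082], TCP at [0.181, -0.598, 0.231] pointing down, gripper open.
Joint ranges: [-2.95, 2.95], [-0.29, 1.99], [-1.47, 1.44], [0.14, 2.54], [-1.03, 4.17], [0.13, 1.85], [-2.86, 2.86]. Speed limits (rad/s): [2.39, 2.39, 3.01, 3.01, 3.14, 3.14, 3.14].

INTERFACE

Orientations are given as a 3x3 rotation matrix whose columns are the frame's x, y, z axes.
In Python, from plant import * gives the robot as it stands.
- The arm moves only by the shell command python3 -m crank 'ROWS' [FORCE]. ROWS is JSON, a list of rows, each a list of 7 numbers: the shift along the tool's x, y, z in m, then the turn, a rotation vector about the tool's x, y, z in degrees, then the opening, from 0 (shut) to 1 (fully open). A call has 1 to 5 rows; each row shifts and turns the commanded pose from where the row before left it, along the tool's axes as they then stand; what a row does not reach is not made up. A row lasts 1/12 s, in which the tool goes at most 41.7 mm and 7.16 degrees, less where a joint would pass 70% of its speed; a pose out of reach is approached as far as the arm can. A call is refused whole if a number of a shift passes 0.0417 or a number of a turn 7.16, either way. A call with a gripper value outside its range is refused whole. The fingers move at their own pace and stop on an object; FORCE is the grip in N (left out, the last holds). Time passes only in rows, so rows that do not move let the fingers close. It gives the time, the measured TCP pose, the force, the opening and the grip force at its end, in the units of the state.
- sense(): the state, without advancing time (a new reading comes with each control period).
- read_camera(name): name is "scene" or "side" or "wrist"; returns the picture (384x512x3 uint8, red, green, blue); there is no depth.
- get_calibration(name): a dict with "mtx" (3x3 intrinsics, pixels), "cam_to_world" (4x4, takes a point from camera to world coordinates); the wrist camera has in their place "mount" (4x4, takes a point from camera to tool coordinates, whose origin is the TCP and whose axes are the flange's). Camera axes: x right, y down, z forward; pixel columns grow to the right and rows downward; lengths in m; the calibration is good to about 2 mm. A picture is of the moment at which its call begins: read the wrist's pose just before it. get_calibration takes no time and is no camera call.
- finish_job(): hands the job in; it is judged then, once.
The state is a dict: "clock": time; "joint_positions": joint angles; "dq": joint speeds; "tau": joint torques, N m; "position": TCP position; "eef_rot": TCP orientation; "wrist_force": force on the tool from outside, world axes, zero at the start; "torque": the same for the moment, N m; "opening": finger opening in m; "finger_force": force on a finger pad.
Only numpy, scipy, OpenCV 4.12 (cv2) and the standard library are available. Lean on these libraries where they do the work, as an engineer would, in place of code of your own. Each camera call takes 0.05 s, during which the arm holds its last target. There are 200 camera calls.

TASK

Turn the crank on the tilt stand clockwise until the jaw clamps the tube block firmly against the fence, and let go of the crank. Then slide the sloped wedge, thin end first, under the middle of the deck's free end until that end just lifts off its rails, about 5 mm clear, and finish while still holding the wedge in place, with the wedge alone carrying the deck's free end. Leave everything else on the bench where it is.

Things in the scene. Friction and masses are not known exactly. Their poses are not given: they have to be found in the camera images.
- stand: tilt stand's dark steel frame, fixed to the bench: two rails 16 mm wide, 200 long, 14 high, 98 mm of free bench between them, joined at the hinge end. Origin: centre of its 130 x 200 mm footprint, on the bench. +y points from the hinge to the free end (open side where the wedge goes in); hinge 95 mm to -y, deck's lip 100 mm to +y
- deck: aluminium deck of the stand, 130 (x) x 190 (y) x 10 mm, hinged at its -y end, free end resting on the rails by weight. Origin: middle of the hinge line, at the underside's height (14 mm over the bench); axes as the stand's when down. Carries fence, jaw, gear housing, crank; about 1.05 kg with them, pressing with about 7 N on a wedge at its lip
- deck_lip (a point): middle of the lower edge of the deck's free end, 195 mm to +y of the hinge; 14 mm over the bench while the deck rests on the rails, its rise above that is the lift
- fence_face (a point): point on the fixed fence of the deck, on the face (towards +y) against which the block is clamped; the fence is 70 mm wide and stands 35 mm above the deck
- jaw: steel sliding jaw 60 x 15 x 30 mm on the deck; origin at the middle of its foot; it moves to deck -y towards the fence, 10 mm per radian of crank; its gripping face, a springy black rubber pad (6 N per mm, gives up to 4 mm), is 7.5 mm to -y of the origin
- block: aluminium tube block 50 (x) x 40 (y) x 40 mm with four dark wells on top, 0.22 kg, loose on the deck between fence and jaw; origin centre of underside. Clamped, its centre is 20 mm from the fence face
- crank (a joint): angle of the clamp's crank, rad: 0 fully open, up to 3.4; grows when turned CLOCKWISE seen from above, which closes the jaw (10 mm per rad). At 0 the crank arm points along the deck's +x. It turns about the upright axis with about 0.08 N m of friction (2 N at the knob) and stays where it is left, keeping the clamp tight
- crank_axis (a point): point on the crank's upright axis on the gear housing, 104 mm above the bench
- crank_knob (a point): middle height to grip of the crank's upright black knob, 40 mm from the crank axis, 104 mm above the bench; knob 18 mm across, from 82 to 118 mm above the bench, spins freely on its pin. Crank arm just below it, from 74 to 82 mm over the bench
- wedge: loose aluminium levelling wedge 40 wide (x) x 110 (y) mm, 0.23 kg. Origin centre of its underside. Thin toe at -y end (y = -55 mm), 5 mm high; top slopes up evenly to 28 mm at y = +30 mm (rises 0.27 mm per mm), then flat to the heel at y = +55 mm. An upright grip tab 24 (x) x 18 (y) mm stands on the heel, centred at y = +46 mm, from 28 to 66 mm height
- beaker_a: glass beaker, 70 mm across, 90 mm tall; bystander, leave it where it is; origin centre of underside
- beaker_b: glass beaker, 60 mm across, 80 mm tall; bystander, leave it where it is; origin centre of underside
- spacer: plain straight aluminium bar 40 x 90 x 20 mm without slope or grip tab (not the wedge); bystander, leave it where it is; origin centre of underside
- cap: black bottle cap, 32 mm across, 18 mm tall; bystander, leave it where it is; origin centre of underside
- bottle: white bottle 64 mm across, 170 mm tall; bystander, leave it where it is; origin centre of underside
- meter: blue handheld meter 180 x 85 x 33 mm lying flat; bystander, leave it where it is; origin centre of underside
- spatula: spatula with wooden handle and steel blade, 180 mm long, lying flat; bystander, leave it where it is
There are look-alikes about, which are no part of the job. What is shaped like the wedge but pink is not meant. What is shaped like the block but yellow is not meant.

How it is judged:
On the way, in this order (a step that is already met when the one before it is completed fails the run):
1. the jaw clamps the block against the fence, deck still down on its rails (contact force between jaw and block above 2 N and y of block in the frame of fence_face below 0.0225 m and angle between the x axis of block and the x axis of deck, either way round below 0.07 rad and height (world z) of deck_lip below 0.015 m), for 0.2 s.
2. the held wedge starts to lift the deck's free end, the robot not touching the stand (contact force between wedge and deck above 1.5 N and contact force between the fingers and wedge above 1 N and contact force between each of the arm, the fingers and deck below 0.3 N and height (world z) of deck_lip above 0.0152 m), for 0.1 s.
At the end, for the whole second after the job is handed in: Fingers hold the wedge (over 1 N); it lies flat within 30 mm of the middle line and carries (over 1.5 N) the lip 2 to 9 mm above rest, still; block within 2.5 mm of the fence and 4 degrees square, jaw pressing over 1 N; robot touches no part of the deck (contact force between jaw and block above 1 N and y of block in the frame of fence_face below 0.0225 m and angle between the x axis of block and the x axis of deck, either way round below 0.07 rad and contact force between wedge and deck above 1.5 N and contact force between the fingers and wedge above 1 N and contact force between each of the arm, the fingers and deck below 0.3 N and height (world z) of deck_lip between 0.016 and 0.023 m and linear speed of wedge below 0.01 m/s and x of wedge in the frame of stand between -0.03 and 0.03 m and angle between wedge's own z axis and vertical below 0.06 rad); the arm keeps its last pose, push and grip.
It fails at once if a bystander is moved more than 30 mm (distance of any of beaker_a, beaker_b, spacer, cap, bottle, meter, spatula from where it was at the start of the episode above 0.03 m).
It also fails if it takes over 64 s, if anything falls off the work surface, if the arm or the gripper's body presses on something with over 40 N, if the wrist force passes 120 N, or if a joint passes its speed limit or range.

## Working session

There is one attempt and no reset: what is moved stays moved. The work goes in short steps, Python scripts to look and compute and a shell command to move; the robot and the scene stay as the last step left them, time stands still between calls to the robot, and variables do not carry over. Pictures are saved under pics/ and viewed, at most 10 in all, crops included, and the job is handed in when it is done.

```bash
mkdir -p pics; ls; python3 - <<'E'
from plant import *
import cv2,json,numpy as np
s=sense();print({k:np.round(v,3).tolist() for k,v in s.items()})
a=read_camera("scene");b=read_camera("side")
cv2.imwrite("pics/scene.png",a[:,:,::-1]);cv2.imwrite("pics/side.png",b[:,:,::-1])
for n in("scene","side","wrist"):print(n,{k:np.round(v,4).tolist() for k,v in get_calibration(n).items()})
E
```

```text
pics
{'clock': 0.0, 'joint_positions': [1.209, 0.412, -0.013, 1.597, 0.006, 1.134, -0.082], 'dq': [-0.001, 0.0, 0.001, -0.001, -0.001, -0.002, 0.0], 'tau': [0.0, -60.06, 0.682, -29.941, 0.014, 0.01, -0.0], 'position': [0.181, -0.598, 0.23], 'eef_rot': [[0.957, 0.29, -0.001], [0.29, -0.957, 0.002], [-0.0, -0.002, -1.0]], 'wrist_force': [-0.298, 0.599, 0.289], 'torque': [0.078, 0.024, -0.0], 'finger_force': 0.0, 'opening': 0.085}
scene {'mtx': [[360.4684, 0.0, 254.9808], [0.0, 360.4684, 193.3106], [0.0, 0.0, 1.0]], 'cam_to_world': [[-0.4399, 0.4886, -0.7535, 1.3215], [0.8981, 0.2428, -0.3668, 0.3733], [0.0037, -0.8381, -0.5455, 0.6459], [0.0, 0.0, 0.0, 1.0]]}
side {'mtx': [[395.4497, 0.0, 255.9278], [0.0, 395.4497, 192.088], [0.0, 0.0, 1.0]], 'cam_to_world': [[-0.9092, -0.2719, 0.3152, 0.2371], [-0.416, 0.6183, -0.6668, 0.6304], [-0.0136, -0.7374, -0.6754, 0.7249], [0.0, 0.0, 0.0, 1.0]]}
wrist {'mtx': [[280.9273, 0.0, 254.9363], [0.0, 280.9273, 187.7537], [0.0, 0.0, 1.0]], 'mount': [[0.0019, -0.9563, -0.2924, 0.0746], [1.0, 0.0018, 0.0007, -0.0003], [-0.0002, -0.2924, 0.9563, -0.143], [0.0, 0.0, 0.0, 1.0]]}
```

View pics/scene.png

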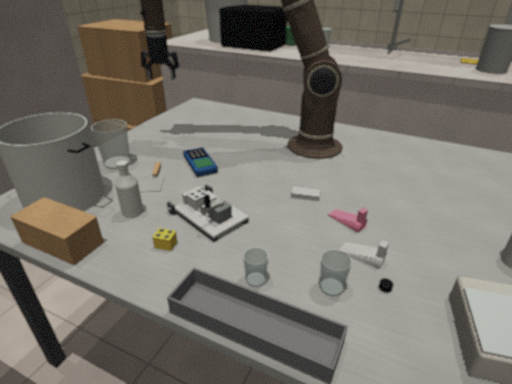

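View pics/side.png

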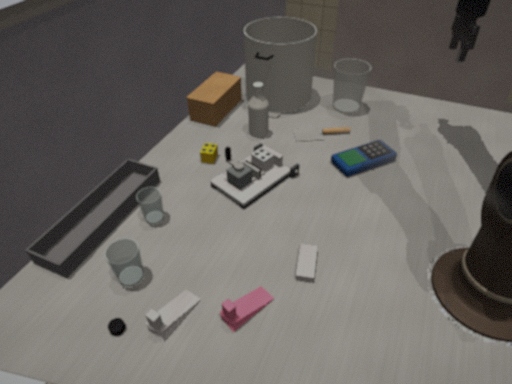

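Scene picture: the stand is at (208,212). The aluminium wedge with a tab is at (363,254), the pink look-alike at (348,218), the plain spacer at (305,193) and the yellow block look-alike at (165,239). In the side view the stand is at (253,178), the silver wedge at (175,312), the pink one at (247,307) and the spacer at (307,262). The silver wedge with tab fits the description, and I'll confirm it in a crop.

```bash
python3 - <<'E'
import cv2,numpy as np
a=cv2.imread("pics/scene.png");b=cv2.imread("pics/side.png")
c=lambda i,x,y:cv2.resize(i[y:y+75,x:x+100],(400,300),interpolation=cv2.INTER_CUBIC)
cv2.imwrite("pics/c1.png",np.vstack([np.hstack([c(a,160,172),c(b,205,137)]),np.hstack([c(a,315,215),c(b,130,275)])]))
E
```

```text
(no output)
```

View pics/c1.png

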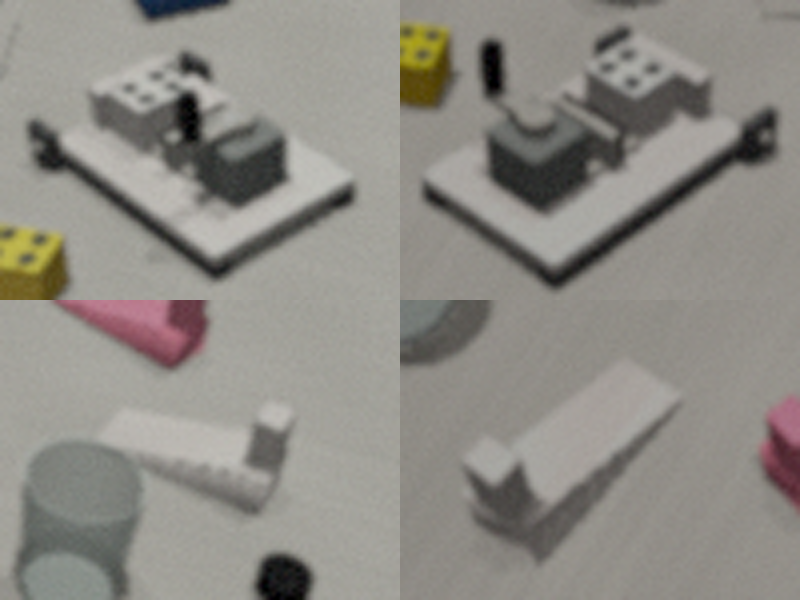

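Crops: the silver wedge has a slope, a toe and a tab, so it is the wedge. The hinge knuckles are at scene (171,208) and (209,188), so the free end is the lower-right deck edge (214,237)-(248,217). The knob is near scene (207,201) and side (227.5,154).

```bash
cat > h.py <<'E'
from plant import *
import numpy as np
def ray(n,u,v,s=None):
    c=get_calibration(n);K=c["mtx"]
    if n=="wrist":
        T=np.eye(4);T[:3,:3]=s["eef_rot"];T[:3,3]=s["position"];T=T@np.array(c["mount"])
    else:T=np.array(c["cam_to_world"])
    d=T[:3,:3]@np.linalg.inv(K)@[u,v,1];return T[:3,3],d/np.linalg.norm(d)
def plane(n,u,v,z,s=None):
    o,d=ray(n,u,v,s);return o+d*(z-o[2])/d[2]
def tri(*rs):
    A=sum(np.eye(3)-np.outer(d,d) for o,d in rs);b=sum((np.eye(3)-np.outer(d,d))@o for o,d in rs);return np.linalg.solve(A,b)
E
python3 - <<'E'
from h import *
np.set_printoptions(precision=4,suppress=True)
S=lambda x,y:(160+x/4,172+y/4)
D=lambda x,y:(205+(x-400)/4,137+y/4)
sc=[plane("scene",*S(*p),.024) for p in[(60,140),(217,262),(352,182)]]
sd=[plane("side",*D(*p),.024) for p in[(742,125),(553,262),(425,180)]]
print("scene: hingeR?,freeA,freeB\n",np.array(sc));print("side\n",np.array(sd))
print("knob",tri(ray("scene",*S(188,117)),ray("side",*D(490,68))),"top",tri(ray("scene",*S(190,95)),ray("side",*D(490,42))))
print("hub side z.085",plane("side",*D(540,113),.078))
W=lambda x,y:(315+x/4,215+(y-300)/4)
V=lambda x,y:(130+(x-400)/4,275+(y-300)/4)
print("tab top",tri(ray("scene",*W(275,409)),ray("side",*V(495,453))),plane("scene",*W(275,409),.066),plane("side",*V(495,453),.066))
print("toe side",plane("side",*V(625,360),.005),plane("side",*V(680,395),.005),"scene",plane("scene",*W(125,408),.005))
print("heel bottom side",plane("side",*V(540,560),.0),"scene",plane("scene",*W(258,510),0))
for n,p,z in[("beakerA",(333,290),0),("cap",(386,285),.009),("beakerB",(257,281),0),("bottle",(130,211),0),("yellow",(164,247),0)]:print(n,plane("scene",*p,z))
E
```

```text
scene: hingeR?,freeA,freeB
 [[ 0.636  -0.2256  0.024 ]
 [ 0.7042 -0.0471  0.024 ]
 [ 0.5856 -0.0068  0.024 ]]
side
 [[ 0.5166 -0.1906  0.024 ]
 [ 0.5774 -0.0128  0.024 ]
 [ 0.6917 -0.0497  0.024 ]]
knob [ 0.659  -0.0923  0.0991] top [ 0.658  -0.0912  0.1186]
hub side z.085 [ 0.6204 -0.0861  0.078 ]
tab top [0.5789 0.3608 0.0676] [0.5774 0.3618 0.066 ] [0.5797 0.359  0.066 ]
toe side [0.5804 0.2598 0.005 ] [0.5428 0.2663 0.005 ] scene [0.5431 0.2694 0.005 ]
heel bottom side [0.5602 0.3705 0.    ] scene [0.5961 0.3673 0.    ]
beakerA [0.7191 0.2832 0.    ]
cap [0.6579 0.3913 0.009 ]
beakerB [0.7723 0.1124 0.    ]
bottle [ 0.6876 -0.3586  0.    ]
yellow [ 0.7733 -0.1629  0.    ]
```

```bash
python3 -m crank '[[0,0,0,0,0,-6.8,1],[0,0,0,0,0,-6.8,1],[0,0,0,0,0,-6.8,1],[0,0,0,0,0,-6.8,1]]' 40; python3 -m crank '[[0,0,0,0,0,-6.8,1],[0,0,0,0,0,-6.8,1],[0,0,0,0,0,-6.8,1],[0,0,0,0,0,-6.8,1]]'
python3 -m crank '[[0.037,0.016,0,0,0,0,1],[0.037,0.016,0,0,0,0,1],[0.037,0.016,0,0,0,0,1],[0.037,0.016,0,0,0,0,1],[0.037,0.016,0,0,0,0,1]]'
python3 -m crank '[[0.037,0.016,0,0,0,0,1],[0.037,0.016,0,0,0,0,1],[0.037,0.016,0,0,0,0,1],[0.037,0.016,0,0,0,0,1],[0.037,0.016,0,0,0,0,1]]'
python3 -m crank '[[0.037,0.016,0,0,0,0,1],[0.037,0.016,0,0,0,0,1],[0.037,0.016,0,0,0,0,1],[0.037,0.016,0,0,0,0,1]]'
python3 -m crank '[[0,0,0,0,0,0,1],[0,0,0,0,0,0,1],[0,0,0,0,0,0,1]]'
python3 - <<'E'
from h import *
import cv2
s=sense();cv2.imwrite("pics/w1.png",read_camera("wrist")[:,:,::-1])
print(s["position"],s["eef_rot"],s["joint_positions"])
import pickle;pickle.dump(s,open("w1.pkl","wb"))
E
```

```text
clock: 0.43
position: [0.1809, -0.5979, 0.2307]
eef_rot: [[0.715, 0.699, -0.0], [0.699, -0.715, 0.001], [0.0, -0.001, -1.0]]
wrist_force: [-0.2, -1.2, -0.7]
opening: 0.0851
finger_force: 0.0
clock: 0.77
position: [0.1808, -0.598, 0.2308]
eef_rot: [[0.316, 0.949, -0.0], [0.949, -0.316, 0.001], [0.001, -0.001, -1.0]]
wrist_force: [-0.4, 0.1, 0.2]
opening: 0.0857
finger_force: 0.0
clock: 1.18
position: [0.3169, -0.4471, 0.231]
eef_rot: [[0.322, 0.947, -0.0], [0.947, -0.322, 0.0], [0.0, -0.0, -1.0]]
wrist_force: [0.1, -0.5, 0.7]
opening: 0.0853
finger_force: 0.0
clock: 1.6
position: [0.4523, -0.2977, 0.2312]
eef_rot: [[0.322, 0.947, -0.0], [0.947, -0.322, -0.0], [-0.0, -0.0, -1.0]]
wrist_force: [1.5, -1.2, 0.5]
opening: 0.0854
finger_force: 0.0
clock: 1.93
position: [0.5605, -0.1783, 0.231]
eef_rot: [[0.322, 0.947, -0.0], [0.947, -0.322, -0.0], [-0.0, -0.0, -1.0]]
wrist_force: [0.1, -0.5, 0.2]
opening: 0.0854
finger_force: 0.0
clock: 2.18
position: [0.5592, -0.1802, 0.2307]
eef_rot: [[0.321, 0.947, -0.001], [0.947, -0.321, -0.0], [-0.001, -0.001, -1.0]]
wrist_force: [-0.1, -1.0, 0.0]
opening: 0.0855
finger_force: 0.0
[ 0.55919195 -0.18017238  0.23067224] [[ 3.21372720e-01  9.46951764e-01 -1.38990384e-03]
 [ 9.46952531e-01 -3.21373360e-01 -2.58687160e-04]
 [-6.91642329e-04 -1.23303796e-03 -9.99999001e-01]] [ 0.55946094  0.38614328 -0.437802    1.66769879  0.17810274  1.12864004
 -0.25396599]
```

View pics/w1.png

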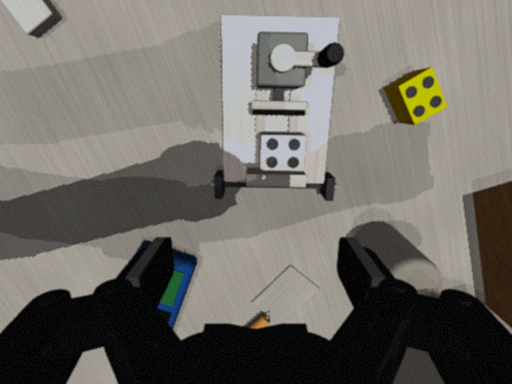

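Wrist view: deck free corners (223,16) and (338,18), crank hub (283,58), knob top (333,53) with the arm along +x. The jaw bar is near row 107, the block top is (262,134)-(305,168), and the fence is near row 177.

```bash
python3 - <<'E'
from h import *
import pickle;s=pickle.load(open("w1.pkl","rb"))
np.set_printoptions(precision=4,suppress=True)
P=lambda u,v,z:plane("wrist",u,v,z,s)
A=P(223,16,.024);B=P(338,18,.024);m=(A+B)/2
e=B-A;print("free corners",A,B,"mid",m,"w",np.linalg.norm(e),"yaw",np.degrees(np.arctan2(e[1],e[0])))
H=(P(219,185,.019)+P(329,187,.019))/2;v=m-H;print("hinge mid",H,"len",np.linalg.norm(v),"ydir",np.degrees(np.arctan2(v[1],v[0])))
print("hub",P(283,58,.082),"knob top",P(333,53,.118))
print("jaw pad y edge", P(278,113,.054),"block +y edge",P(283,133,.064),"block -y edge",P(283,167,.064))
T=np.array(s["eef_rot"]);
for n,p in [("scene",(348,222)),("scene",(305,197))]:print(plane(n,*p,0))
E
```

```text
free corners [ 0.5784 -0.013   0.024 ] [ 0.6974 -0.0551  0.024 ] mid [ 0.6379 -0.0341  0.024 ] w 0.1262167586463283 yaw -19.524606450539313
hinge mid [ 0.5728 -0.218   0.019 ] len 0.1951462032736754 ydir 70.51044057542767
hub [ 0.6209 -0.0801  0.082 ] knob top [ 0.6567 -0.0933  0.118 ]
jaw pad y edge [ 0.6032 -0.1286  0.054 ] block +y edge [ 0.6014 -0.1498  0.064 ] block -y edge [ 0.5904 -0.186   0.064 ]
[0.4464 0.251  0.    ]
[0.377  0.0936 0.    ]
```

```bash
python3 -m crank '[[0.0286,0.0164,0,0,0,0,1],[0.0286,0.0164,0,0,0,0,1],[0.0286,0.0164,0,0,0,0,1],[0.0287,0.0163,0,0,0,0,1],[0,0,0.03,0,0,0,1]]' 
python3 -m crank '[[0,0,0.03,0,0,0,1],[0,0,0.03,0,0,0,1],[0,0,0.03,0,0,0,1],[0,0,0.025,0,0,0,1],[0,0,0,0,0,0,1]]'
python3 -m crank '[[0,0,0,0,0,0,1],[0,0,0,0,0,0,1]]'
python3 - <<'E'
from h import *
import cv2
s=sense();cv2.imwrite("pics/w2.png",read_camera("wrist")[:,:,::-1])
print(s["position"])
E
```

```text
clock: 2.65
position: [0.6647, -0.0878, 0.2066]
eef_rot: [[0.319, 0.948, 0.012], [0.948, -0.319, 0.003], [0.006, 0.01, -1.0]]
wrist_force: [-0.5, 1.0, 1.1]
opening: 0.0856
finger_force: 0.0
clock: 3.07
position: [0.6542, -0.095, 0.0806]
eef_rot: [[0.324, 0.946, -0.009], [0.946, -0.324, -0.0], [-0.003, -0.009, -1.0]]
wrist_force: [-0.8, -0.7, -0.4]
opening: 0.0853
finger_force: 0.0
clock: 3.23
position: [0.6593, -0.0937, 0.088]
eef_rot: [[0.323, 0.946, 0.002], [0.946, -0.323, -0.0], [0.0, 0.002, -1.0]]
wrist_force: [-0.0, 0.1, 0.7]
opening: 0.0855
finger_force: 0.0
[ 0.65925727 -0.0937304   0.08799006]
```

View pics/w2.png

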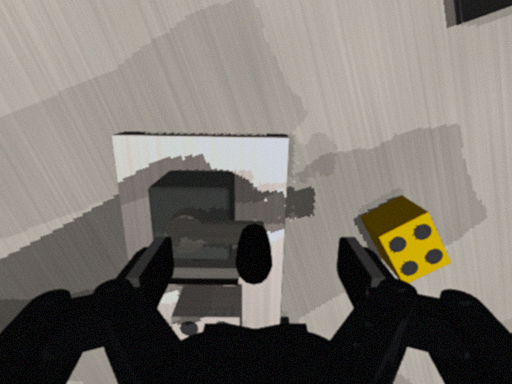

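The knob is centred between the fingers at (255,252). I'll close on it.

```bash
python3 -m crank '[[0,0,0,0,0,0,0],[0,0,0,0,0,0,0],[0,0,0,0,0,0,0],[0,0,0,0,0,0,0],[0,0,0,0,0,0,0]]' 40
python3 -m crank '[[0,0,0,0,0,0,0],[0,0,0,0,0,0,0],[0,0,0,0,0,0,0],[0,0,0,0,0,0,0]]'
```

```text
clock: 3.7
position: [0.6587, -0.0925, 0.0867]
eef_rot: [[0.322, 0.947, 0.0], [0.947, -0.322, -0.0], [-0.0, 0.0, -1.0]]
wrist_force: [-0.5, -0.4, 1.0]
opening: 0.0254
finger_force: 0.0
clock: 4.03
position: [0.659, -0.0926, 0.0866]
eef_rot: [[0.322, 0.947, 0.001], [0.947, -0.322, -0.0], [0.0, 0.001, -1.0]]
wrist_force: [1.0, -0.8, 2.9]
opening: 0.0162
finger_force: 39.1
```

```bash
python3 -m crank '[[-0.0079,-0.0008,0,0,0,0,0],[-0.0076,-0.0024,0,0,0,0,0],[-0.0070,-0.0038,0,0,0,0,0],[-0.0061,-0.0051,0,0,0,0,0],[0,0,0,0,0,0,0]]'
python3 -m crank '[[-0.0050,-0.0063,0,0,0,0,0],[-0.0036,-0.0071,0,0,0,0,0],[-0.0021,-0.0077,0,0,0,0,0],[-0.0006,-0.0080,0,0,0,0,0],[0,0,0,0,0,0,0]]'
python3 -m crank '[[0,0,0,0,0,0,0],[0,0,0,0,0,0,0]]'
```

```text
clock: 4.45
position: [0.6357, -0.1163, 0.0864]
eef_rot: [[0.323, 0.947, -0.002], [0.947, -0.323, 0.0], [-0.0, -0.002, -1.0]]
wrist_force: [-2.1, 3.7, 6.0]
opening: 0.0166
finger_force: 39.9
clock: 4.87
position: [0.6053, -0.1156, 0.0865]
eef_rot: [[0.321, 0.947, 0.0], [0.947, -0.321, 0.001], [0.001, -0.0, -1.0]]
wrist_force: [1.5, 7.2, 2.2]
opening: 0.0168
finger_force: 39.5
clock: 5.03
position: [0.6057, -0.1158, 0.0864]
eef_rot: [[0.321, 0.947, -0.001], [0.947, -0.321, 0.001], [0.001, -0.001, -1.0]]
wrist_force: [1.4, 6.4, 4.1]
opening: 0.0167
finger_force: 39.6
```

```bash
python3 -m crank '[[0.0010,-0.0079,0,0,0,0,0],[0.0026,-0.0076,0,0,0,0,0],[0,0,0,0,0,0,0],[0,0,0,0,0,0,0]]'
python3 -m crank '[[0.0018,-0.0035,0,0,0,0,0],[0,0,0,0,0,0,0],[0,0,0,0,0,0,0]]'|grep -E "pos|force"
python3 -m crank '[[0.0022,-0.0033,0,0,0,0,0],[0,0,0,0,0,0,0],[0,0,0,0,0,0,0]]'|grep -E "pos|force"
```

```text
clock: 5.37
position: [0.593, -0.1072, 0.0865]
eef_rot: [[0.321, 0.947, 0.001], [0.947, -0.321, 0.001], [0.002, 0.001, -1.0]]
wrist_force: [3.8, 6.9, 2.0]
opening: 0.0166
finger_force: 39.4
position: [0.591, -0.105, 0.0866]
wrist_force: [4.5, 5.3, 0.1]
finger_force: 39.4
position: [0.5888, -0.1021, 0.0866]
wrist_force: [5.2, 5.0, 0.0]
finger_force: 39.3
```

```bash
python3 -m crank '[[0.0025,-0.0031,0,0,0,0,0],[0,0,0,0,0,0,0],[0,0,0,0,0,0,0]]'|grep -E "pos|wrist_force"
python3 -m crank '[[0.0028,-0.0028,0,0,0,0,0],[0,0,0,0,0,0,0],[0,0,0,0,0,0,0]]'|grep -E "pos|wrist_force"
python3 - <<'E'
from h import *
import cv2
s=sense();print(s["position"],s["wrist_force"])
a=read_camera("scene")[172:247,160:260];b=read_camera("side")[125:200,205:305]
cv2.imwrite("pics/c2.png",np.hstack([cv2.resize(i,(400,300),interpolation=cv2.INTER_CUBIC) for i in(a,b)])[:,:,::-1])
E
```

```text
position: [0.5868, -0.0991, 0.0866]
wrist_force: [5.7, 3.1, 0.4]
position: [0.5851, -0.0958, 0.0866]
wrist_force: [6.8, 2.3, -0.2]
[ 0.58505958 -0.09584412  0.08657379] [ 6.84951145  2.33102156 -0.17839806]
```

View pics/c2.png

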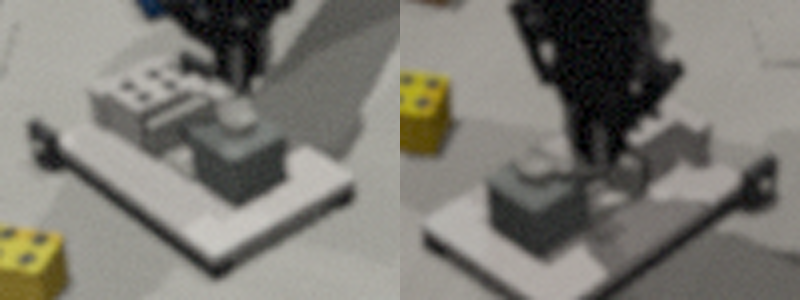

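Scene crop: the jaw is almost touching or just touching the block (about (190,120) in the crop). I'll continue in small steps.

```bash
python3 -m crank '[[0.0031,-0.0025,0,0,0,0,0],[0,0,0,0,0,0,0],[0,0,0,0,0,0,0]]'|grep -E "pos|wrist_force"
python3 -m crank '[[0.0033,-0.0022,0,0,0,0,0],[0,0,0,0,0,0,0],[0,0,0,0,0,0,0]]'|grep -E "pos|wrist_force"
```

```text
position: [0.5837, -0.0925, 0.0866]
wrist_force: [6.4, 1.9, 0.5]
position: [0.5826, -0.089, 0.0866]
wrist_force: [5.9, 1.0, -0.1]
```

```bash
python3 -m crank '[[0.0035,-0.0019,0,0,0,0,0],[0,0,0,0,0,0,0],[0,0,0,0,0,0,0]]'|grep -E "pos|wrist_force"
python3 -m crank '[[0.0037,-0.0015,0,0,0,0,0],[0,0,0,0,0,0,0],[0,0,0,0,0,0,0]]'|grep -E "pos|wrist_force"
```

```text
position: [0.5818, -0.0854, 0.0866]
wrist_force: [5.7, 0.7, -0.5]
position: [0.5814, -0.082, 0.0866]
wrist_force: [5.7, -0.6, 0.9]
```

```bash
python3 -m crank '[[0.0038,-0.0012,0,0,0,0,0],[0,0,0,0,0,0,0],[0,0,0,0,0,0,0]]'|grep -E "pos|wrist_force"
python3 -m crank '[[0.0039,-0.0008,0,0,0,0,0],[0,0,0,0,0,0,0],[0,0,0,0,0,0,0]]'|grep -E "pos|wrist_force"
python3 - <<'E'
from h import *
import cv2
s=sense();print(s["position"],s["wrist_force"])
a=read_camera("scene")[172:247,160:260];b=read_camera("side")[125:200,205:305]
cv2.imwrite("pics/c3.png",np.hstack([cv2.resize(i,(400,300),interpolation=cv2.INTER_CUBIC) for i in(a,b)])[:,:,::-1])
E
```

```text
position: [0.5813, -0.0787, 0.0866]
wrist_force: [5.1, -2.6, 1.3]
position: [0.5814, -0.0755, 0.0865]
wrist_force: [3.8, -2.6, 2.2]
[ 0.58143558 -0.07545682  0.08652811] [ 3.8460853  -2.61954279  2.20593203]
```

View pics/c3.png

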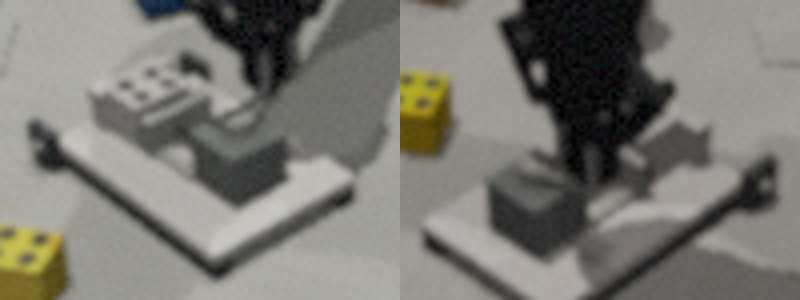

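The jaw sits against the block, and resistance is starting. I'll tighten further.

```bash
python3 -m crank '[[0.0040,-0.0004,0,0,0,0,0],[0,0,0,0,0,0,0],[0,0,0,0,0,0,0]]'|grep -E "pos|wrist_force"
python3 -m crank '[[0.0040,0,0,0,0,0,0],[0,0,0,0,0,0,0],[0,0,0,0,0,0,0]]'|grep -E "pos|wrist_force"
```

```text
position: [0.5818, -0.0722, 0.0865]
wrist_force: [1.6, -4.7, 3.4]
position: [0.5825, -0.0692, 0.0865]
wrist_force: [-0.4, -5.9, 5.5]
```

```bash
python3 -m crank '[[0,0,0,0,0,0,1],[0,0,0,0,0,0,1],[0,0,0,0,0,0,1],[0,0,0,0,0,0,1],[0,0,0,0,0,0,1]]'
python3 -m crank '[[0,0,0,0,0,0,1],[0,0,-0.03,0,0,0,1],[0,0,-0.04,0,0,0,1],[0,0,-0.04,0,0,0,1],[0,0,-0.04,0,0,0,1]]'
python3 -m crank '[[-0.03,0,0,0,0,0,1],[-0.03,0,0,0,0,0,1],[-0.03,0,0,0,0,0,1],[0,0,0,0,0,0,1],[0,0,0,0,0,0,1]]'
python3 - <<'E'
from h import *
import cv2,pickle
s=sense();cv2.imwrite("pics/w3.png",read_camera("wrist")[:,:,::-1])
print(s["position"],s["eef_rot"]);pickle.dump(s,open("w3.pkl","wb"))
E
```

```text
clock: 8.98
position: [0.5832, -0.0645, 0.086]
eef_rot: [[0.321, 0.947, -0.001], [0.947, -0.321, 0.0], [-0.0, -0.001, -1.0]]
wrist_force: [0.8, 0.1, -0.8]
opening: 0.0762
finger_force: 0.0
clock: 9.4
position: [0.5831, -0.0642, 0.2377]
eef_rot: [[0.321, 0.947, -0.001], [0.947, -0.321, 0.0], [0.0, -0.001, -1.0]]
wrist_force: [0.7, -0.5, 0.9]
opening: 0.0853
finger_force: 0.0
clock: 9.82
position: [0.554, -0.1519, 0.2362]
eef_rot: [[0.325, 0.946, -0.0], [0.946, -0.325, -0.001], [-0.001, -0.0, -1.0]]
wrist_force: [0.1, 0.5, -0.3]
opening: 0.0857
finger_force: 0.0
[ 0.55395674 -0.15189608  0.23620197] [[ 3.25259517e-01  9.45624697e-01 -4.23334849e-04]
 [ 9.45624467e-01 -3.25259744e-01 -6.82632364e-04]
 [-7.83207807e-04 -1.78283118e-04 -9.99999677e-01]]
```

View pics/w3.png

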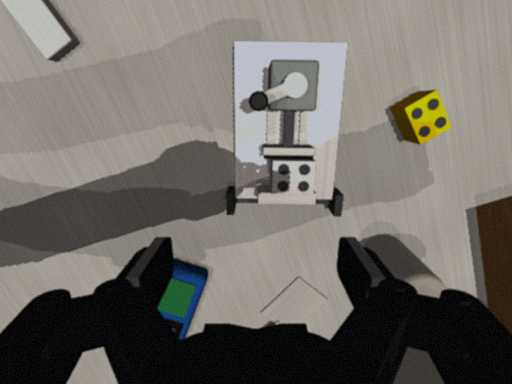

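The block is clamped square between jaw (row 150) and fence (row 198), and the crank is at about 3.1 rad. Now I'll look at the wedge from above.

```bash
python3 -m crank '[[0.0368,-0.0131,0,0,0,0,1],[0.0368,-0.0131,0,0,0,0,1],[0.0368,-0.0131,0,0,0,0,1],[0.0368,-0.0131,0,0,0,0,1],[0.0368,-0.0131,0,0,0,0,1]]' |grep pos
python3 -m crank '[[0.0368,-0.0131,0,0,0,0,1],[0.0368,-0.0131,0,0,0,0,1],[0.0368,-0.0131,0,0,0,0,1],[0.0368,-0.0131,0,0,0,0,1]]' |grep pos
python3 -m crank '[[0,0,0,0,0,-4.5,1],[0,0,0,0,0,-4.5,1],[0,0,0,0,0,0,1],[0,0,0,0,0,0,1]]' |grep pos
python3 - <<'E'
from h import *
import cv2,pickle
s=sense();cv2.imwrite("pics/w4.png",read_camera("wrist")[:,:,::-1])
print(s["position"],s["eef_rot"]);pickle.dump(s,open("w4.pkl","wb"))
E
```

```text
position: [0.5514, 0.0492, 0.2364]
position: [0.5485, 0.2056, 0.2364]
position: [0.5491, 0.203, 0.2361]
[0.54907522 0.20299276 0.23605284] [[ 1.70089236e-01  9.85428460e-01 -6.33323712e-04]
 [ 9.85428584e-01 -1.70088928e-01  5.12346057e-04]
 [ 3.97159035e-04 -7.11239838e-04 -9.99999668e-01]]
```

View pics/w4.png

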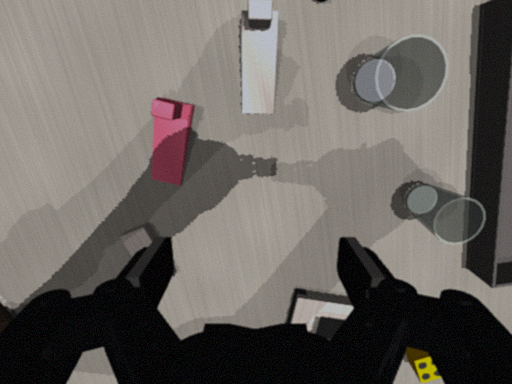

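The wedge is at the top centre: toe edge (242-274,113), tab top lower edge near (260,19). The pink look-alike is at (170,140) and the beakers are on the right.

```bash
python3 - <<'E'
from h import *
import pickle;s=pickle.load(open("w4.pkl","rb"));s3=pickle.load(open("w3.pkl","rb"))
np.set_printoptions(precision=4,suppress=True)
P=lambda u,v,z:plane("wrist",u,v,z,s)
a,b=P(242,113,.005),P(274,113,.005);t=(a+b)/2;c=P(260,19,.066)
print("toe",a,b,t,"tab toe-side top",c,"dist (exp .092)",np.linalg.norm((c-t)[:2]))
v=(c-t)[:2];print("ydir",np.degrees(np.arctan2(v[1],v[0])),"toe edge",np.degrees(np.arctan2(*(b-a)[[1,0]])))
u=v/np.linalg.norm(v);print("tab centre",c[:2]+.009*u)
A,B=plane("wrist",235,42,.024,s3),plane("wrist",347,43,.024,s3);print("lip",A,B,(A+B)/2,np.degrees(np.arctan2(*(B-A)[[1,0]])))
E
```

```text
toe [0.5429 0.266  0.005 ] [0.5835 0.2591 0.005 ] [0.5632 0.2626 0.005 ] tab toe-side top [0.5796 0.3528 0.066 ] dist (exp .092) 0.0917333153871796
ydir 79.65870590373471 toe edge -9.681791399104291
tab centre [0.5813 0.3617]
lip [ 0.5777 -0.0122  0.024 ] [ 0.6984 -0.0545  0.024 ] [ 0.638  -0.0334  0.024 ] -19.329194190536768
```

```bash
python3 -m crank '[[0.0402,0.0009,0,0,0,0,1],[0.0402,0.0009,0,0,0,0,1],[0.0402,0.0009,0,0,0,0,1],[0.0402,0.0009,0,0,0,0,1],[0,0,0,0,0,0,1]]' |grep pos
python3 -m crank '[[0,0,0.04,0,0,0,1],[0,0,0.04,0,0,0,1],[0,0,0.04,0,0,0,1],[0,0,0.02,0,0,0,1],[0,0,0,0,0,0,1]]' |grep -E "pos|force"
python3 -m crank '[[0,0,0.02,0,0,0,1],[0,0,0.02,0,0,0,1],[0,0,0.02,0,0,0,1],[0,0,0.02,0,0,0,1],[0,0,0,0,0,0,1]]' |grep -E "pos|force"
python3 -m crank '[[0,0,0,0,0,0,1],[0,0,0,0,0,0,1]]'
```

```text
position: [0.578, 0.3685, 0.2356]
position: [0.5779, 0.3568, 0.0904]
wrist_force: [-1.0, -0.6, 0.1]
finger_force: 0.0
position: [0.5796, 0.3583, 0.0142]
wrist_force: [-1.4, -0.9, -0.3]
finger_force: 0.0
clock: 12.42
position: [0.5816, 0.3604, 0.0186]
eef_rot: [[0.171, 0.985, 0.002], [0.985, -0.171, 0.002], [0.002, 0.002, -1.0]]
wrist_force: [-0.3, 0.7, 0.6]
opening: 0.0856
finger_force: 0.0
```

```bash
python3 -m crank '[[0,0,-0.0135,0,0,0,1],[0,0,0,0,0,0,1],[0,0,0,0,0,0,1],[0,0,0,0,0,0,1]]' |grep -E "pos|force"
python3 -m crank '[[0,0,0,0,0,0,0],[0,0,0,0,0,0,0],[0,0,0,0,0,0,0],[0,0,0,0,0,0,0],[0,0,0,0,0,0,0]]' 70
python3 -m crank '[[0,0,0,0,0,0,0],[0,0,0,0,0,0,0],[0,0,0,0,0,0,0],[0,0,0,0,0,0,0]]'
```

```text
position: [0.581, 0.3598, 0.0312]
wrist_force: [-0.6, 1.2, -0.6]
finger_force: 0.0
clock: 13.17
position: [0.5803, 0.3595, 0.0295]
eef_rot: [[0.17, 0.986, -0.0], [0.986, -0.17, -0.0], [-0.0, -0.0, -1.0]]
wrist_force: [-0.5, 0.2, -1.3]
opening: 0.0254
finger_force: 0.0
clock: 13.5
position: [0.5804, 0.3597, 0.0297]
eef_rot: [[0.17, 0.986, -0.0], [0.986, -0.17, 0.0], [0.0, -0.0, -1.0]]
wrist_force: [0.2, 1.2, -0.7]
opening: 0.0231
finger_force: 68.7
```

```bash
python3 -m crank '[[0,0,-0.01,0,0,0,0],[0,0,-0.01,0,0,0,0],[0,0,0,0,0,4.8,0],[0,0,0,0,0,4.8,0],[0,0,0,0,0,0,0]]'
python3 -m crank '[[-0.0247,0.0205,0,0,0,0,0],[-0.0247,0.0205,0,0,0,0,0],[-0.0247,0.0205,0,0,0,0,0],[-0.0247,0.0205,0,0,0,0,0],[-0.0247,0.0205,0,0,0,0,0]]' |grep -E "pos|force"
python3 -m crank '[[-0.0247,0.0205,0,0,0,0,0],[-0.0247,0.0205,0,0,0,0,0],[-0.0247,0.0205,0,0,0,0,0],[-0.0247,0.0205,0,0,0,0,0],[0,0,0,0,0,0,0]]' |grep -E "pos|force"
python3 -m crank '[[0,0,0,0,0,0,0],[0,0,0,0,0,0,0]]'
```

```text
clock: 13.92
position: [0.5808, 0.3598, 0.0512]
eef_rot: [[0.335, 0.942, 0.001], [0.942, -0.335, 0.001], [0.001, 0.001, -1.0]]
wrist_force: [0.2, 0.1, -2.6]
opening: 0.0231
finger_force: 68.7
position: [0.6367, 0.2076, 0.0505]
wrist_force: [0.0, -0.2, -2.1]
finger_force: 68.8
position: [0.6837, 0.0779, 0.0499]
wrist_force: [0.0, -1.9, -2.6]
finger_force: 69.0
clock: 14.92
position: [0.6807, 0.089, 0.0502]
eef_rot: [[0.33, 0.944, 0.0], [0.944, -0.33, 0.001], [0.001, -0.0, -1.0]]
wrist_force: [-0.1, 0.7, -1.8]
opening: 0.0232
finger_force: 69.0
```

```bash
python3 -m crank '[[0,0,0.008,0,0,0,0],[0,0,0.008,0,0,0,0],[0,0,0.004,0,0,0,0],[0,0,0,0,0,0,0],[0,0,0,0,0,0,0]]'|grep -E "pos|force"
python3 - <<'E'
from h import *
import cv2
a=read_camera("scene")[160:260,190:320];b=read_camera("side")[130:230,180:310]
cv2.imwrite("pics/c5.png",np.vstack([cv2.resize(i,(390,300),interpolation=cv2.INTER_CUBIC) for i in(a,b)])[:,:,::-1])
E
```

```text
position: [0.68, 0.0902, 0.0297]
wrist_force: [-2.9, 0.8, 2.9]
finger_force: 69.8
```

View pics/c5.png

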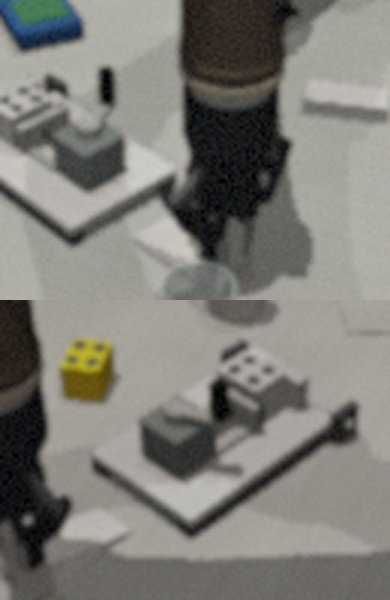

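The wedge is in line with the middle of the lip, its toe short of it at crop (150,235) in the scene view. I'll slide it in.

```bash
python3 -m crank '[[-0.014,0,0,0,0,0,0],[-0.014,0,0,0,0,0,0],[-0.014,0,0,0,0,0,0],[-0.014,0,0,0,0,0,0],[0,0,0,0,0,0,0]]'|grep -E "pos|force"
python3 -m crank '[[-0.002,0,0,0,0,0,0],[-0.002,0,0,0,0,0,0],[0,0,0,0,0,0,0]]'|grep -E "pos|force"
python3 -m crank '[[-0.002,0,0,0,0,0,0],[-0.001,0,0,0,0,0,0],[0,0,0,0,0,0,0]]'|grep -E "pos|force"
python3 -m crank '[[-0.002,0,0,0,0,0,0],[-0.001,0,0,0,0,0,0],[0,0,0,0,0,0,0]]'|grep -E "pos|force"
```

```text
position: [0.6615, 0.0303, 0.0297]
wrist_force: [-0.7, -1.5, -0.1]
finger_force: 69.2
position: [0.6608, 0.0315, 0.0297]
wrist_force: [0.3, -1.0, 1.2]
finger_force: 69.3
position: [0.6598, 0.0297, 0.0297]
wrist_force: [0.9, 0.4, -0.5]
finger_force: 69.2
position: [0.6594, 0.0288, 0.03]
wrist_force: [2.0, 5.0, -2.5]
finger_force: 69.0
```

Contact began at about 63 mm of travel, as computed. I'll continue.

```bash
for i in 1; do python3 -m crank '[[-0.002,0,0,0,0,0,0],[-0.002,0,0,0,0,0,0],[0,0,0,0,0,0,0]]'|grep -E "pos|wrist_f"; done
python3 -m crank '[[-0.002,0,0,0,0,0,0],[-0.002,0,0,0,0,0,0],[0,0,0,0,0,0,0]]'|grep -E "pos|wrist_f"
python3 -m crank '[[-0.002,0,0,0,0,0,0],[-0.002,0,0,0,0,0,0],[0,0,0,0,0,0,0],[0,0,0,0,0,0,0]]'
```

```text
position: [0.6586, 0.0266, 0.0304]
wrist_force: [2.2, 7.9, -2.3]
position: [0.6573, 0.0227, 0.0303]
wrist_force: [3.6, 9.4, -2.2]
clock: 17.43
position: [0.6559, 0.0189, 0.0303]
eef_rot: [[0.329, 0.944, 0.003], [0.944, -0.329, 0.004], [0.005, 0.001, -1.0]]
wrist_force: [2.2, 7.9, -1.2]
opening: 0.0231
finger_force: 69.0
```

```bash
python3 -m crank '[[-0.002,0,0,0,0,0,0],[-0.002,0,0,0,0,0,0],[-0.002,0,0,0,0,0,0],[0,0,0,0,0,0,0]]'|grep -E "pos|wrist_f"
python3 -m crank '[[-0.002,0,0,0,0,0,0],[0,0,0,0,0,0,0],[0,0,0,0,0,0,0],[0,0,0,0,0,0,0],[0,0,0,0,0,0,0]]'
python3 -m crank '[[0,0,0,0,0,0,0],[0,0,0,0,0,0,0],[0,0,0,0,0,0,0],[0,0,0,0,0,0,0],[0,0,0,0,0,0,0]]'
python3 - <<'E'
from h import *
import cv2
# lift check: bright deck top's free edge, before (c-scene) vs now, in side view
o=cv2.cvtColor(cv2.imread("pics/side.png"),6).astype(float);n=cv2.cvtColor(read_camera("side"),7).astype(float)
for u in(228,234,258,264):
    f=lambda g:int(np.argmax(-np.diff(g[185:215,u-1:u+2].mean(1))))+185
    print(u,f(o),f(n),end="; ")
E
```

```text
position: [0.6539, 0.013, 0.0302]
wrist_force: [2.7, 7.5, -1.9]
clock: 18.18
position: [0.6532, 0.0113, 0.0302]
eef_rot: [[0.329, 0.944, 0.002], [0.944, -0.329, 0.004], [0.005, 0.001, -1.0]]
wrist_force: [2.4, 7.9, -1.6]
opening: 0.0227
finger_force: 69.0
clock: 18.6
position: [0.6532, 0.0112, 0.0302]
eef_rot: [[0.329, 0.944, 0.002], [0.944, -0.329, 0.004], [0.005, 0.001, -1.0]]
wrist_force: [3.8, 7.8, -0.8]
opening: 0.0234
finger_force: 69.0
228 193 190; 234 197 189; 258 192 191; 264 190 188;
```

```bash
python3 -c "
from plant import *
print(finish_job())"
```

```text
the job is handed in; nothing more can be done
None
```

The block is clamped against the fence and the crank released. The wedge is held under the middle of the lip, with the free end about 5 mm up (estimated from wedge travel and steady push force). The job was handed in at about 18.7 s, and no verdict was returned.

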